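Seat the gap key in the slab roller's screw

TASK

The slab roller's gap is about to be set at its right-hand screw, seen from the robot. Lift the dust cap off that screw and set it right way up into the round pocket of the wooden tool rest, then take the T-handled key out of the rest, put its shaft into the screw's bore, turn it until its two feather keys slip into the slots and push it fully home, collar against the hub. A spring ejects a key that is let go, so finish while still gripping the handle and pressing the key home; leave the left-hand cap and everything else where it stands.

Things in the scene. Friction and masses are not known exactly. Their poses are not given: they have to be found in the camera images.
- roller: Slab roller, a fixed bench machine: wooden bed 620 mm long, steel roller 76 mm thick across it, two grey cheeks 135 mm tall, each with an upright steel hub (44 mm across, 52 mm tall) under a black dust cap. Origin: table level, under the roller's middle. x along the bed, away from the robot; y along the roller, left; z up. The hubs' axes are at y = -200 mm (right) and +200 mm (left).
- hub_mouth (a point): Right-hand screw: point on its vertical axis at the hub's upper face, 187 mm above the table; axes as roller. Bore, open at the top: 22 mm across, 52 mm deep, with two opposite slots 9.5 mm wide, out to 16 mm from the axis, full depth. The slots' direction is not reported: within 0.45 rad either way of the machine's x axis; seen from above with the cap off, or felt for by turning the key.
- bore_bottom (a point): On the right screw's axis, at the bottom of the bore, 52 mm below hub_mouth. A spring ejector pin in the bore meets the key's nose 16 mm before the key is home; it pushes up with 5 N there, 11.5 N with the key home, so a key let go rises. The screw itself is stiff: it does not turn below about 1.2 N m.
- cap_knob (a point): Centre of the pull knob of the right screw's loose black plastic dust cap (35 g), an upside-down cup: skirt 52 mm across outside, 47 mm inside. The knob on top is upright, round, 18 mm across, 20 mm tall (10 mm above and below this point). The cap's flat top is 10 mm below this point, its rim 32 mm below. On the screw the skirt hangs 18 mm down around the hub. z: the cap's axis, up.
- pocket (a point): Centre of the floor of the cap's round pocket in the wooden tool rest: 58 mm across, 14 mm deep, open at the top, floor 46 mm above the table. The rest is a fixed block 84 mm (its x) by 200 mm (its y), 60 mm tall; the pocket is 50 mm to the -y side of its middle, the hole in which the key stands 50 mm to the +y side. Axes are the rest's, z up.
- key_grip (a point): Centre of the handle of the loose steel T-key (280 g), standing upright in the rest at first. The handle's middle is a flat-sided block 34 mm (key x) by 18 mm (key y) by 34 mm tall; a bar 12 mm thick, 92 mm long passes through it along key x. Grip it across the bar, on the flats (along y). Below the block: a shank 18 mm thick from 17 to 47 mm under this point, then the collar.
- key_seat (a point): On the key's axis at the underside of its 40 mm collar, 55 mm below key_grip; same axes, z up the key. The collar rests on the rest's top (60 mm above the table) at first; home, it lies on the hub and this point meets hub_mouth. Below it hangs the shaft, 46 mm long: 20 mm thick for 38 mm, then tapering to 13 mm.
- key_feathers (a point): On the key's axis at the feather keys' lower ends, 28 mm below key_seat. The two opposite feathers run from the collar down to here, are 7 mm wide and reach 14 mm from the axis along key +x and -x, in line with the handle's bar; a half turn makes no difference. Off the slots they stop on the hub's upper face, the nose 18 mm in the bore and the collar 28 mm above the hub.
- cap_left_knob (a point): Centre of the knob of the left-hand screw's cap, the same as the other; it stays on.
- cup: Bisque clay beaker, 70 mm across, 75 mm tall; origin at the centre of its underside; stays where it is.
- tin: Steel tin, 74 mm across, 105 mm tall, with wooden tools standing in it up to about 180 mm; origin at the centre of its underside; stays where it is.
- rolling_pin: Wooden rolling pin, 52 mm thick, 320 mm long over its handles, lying along its x; origin under its middle; stays where it is.
- modelling_tool: Wooden modelling tool, 12 mm thick, 160 mm long, lying along its x; origin under its middle; stays where it is.
- rib: Wooden throwing rib, a flat kidney 90 mm (its x) by 50 mm, 8 mm thick, lying flat; origin under its middle; stays where it is.
There are look-alikes about, which are no part of the job. Leave any green or red look-alike of the part that bears cap_knob alone.

How it is judged (in metres and radians):
On the way, in this order (a step that is already met when the one before it is completed fails the run):
1. the dust cap is lifted clear of the right-hand screw (z of cap_knob in the frame of hub_mouth above 0.036 m).
2. the cap sits in the rest's pocket, right way up, let go (horizontal distance between cap_knob and pocket below 0.007 m and z of cap_knob in the frame of pocket below 0.036 m and angle between cap_knob's own z axis and vertical below 0.12 rad and contact force between each of the arm, the fingers and cap below 0.05 N), for 0.2 s.
3. the key is in the hub, fully home (horizontal distance between key_grip and hub_mouth below 0.006 m and z of key_grip in the frame of hub_mouth below 0.058 m), for 0.2 s.
At the end, for the whole second after the job is handed in: Through the last second the fingers hold the key home against its spring: on the screw's axis (6 mm), upright (0.08 rad), collar under 3 mm off the hub. The cap lies untouched in the rest's pocket, right way up, on its floor (4 mm), centred (7 mm) (all of step 2 and all of step 3 and angle between key_grip's own z axis and vertical below 0.08 rad and contact force between the fingers and key above 2 N); the arm keeps its last pose, push and grip.
It fails at once if the cap is dropped (falls free by more than about 25 mm) (contact force between the fingers and cap below 0.01 N and linear speed of cap above 0.7 m/s).
It fails at once if the left-hand cap is taken or knocked off (distance of cap_left_knob from where it was at the start of the episode above 0.01 m).
It fails at once if another thing on the table is pushed away or knocked over (distance of any of cup, tin, rib, rolling_pin, modelling_tool from where it was at the start of the episode above 0.03 m or angle between any of cup, tin's own z axis and vertical above 0.5 rad).
It also fails if it takes over 58 s, if anything falls off the work surface, if the arm or the gripper's body presses on something with over 40 N, if the wrist force passes 120 N, or if a joint passes its speed limit or range.

ROBOT

A 7-joint arm with a two-finger parallel gripper is mounted at the origin on the work surface. World frame = base frame: x ahead of the robot, y to its left, z up, the work surface at z = 0. Lengths are in m, angles in degrees, forces in N, time in s.
With the tool pointing down it reaches from about 0.425 to 0.95 m from the base axis. Payload 4.7 kg.
Tool frame: the origin (TCP) lies midway between the tips of the shut fingers; the grasp point (between the pads) lies 19 mm behind it; z points along the fingers, y is the direction in which the jaws open and shut (so a half turn about z gives the same grasp; the last joint's range is limited). The gripper opens to 85 mm and grips with 20 to 120 N. Pads are 22 mm wide; open, the fingers measure 114 mm over their backs; the gripper's body (76 mm by 85 mm) begins 54 mm behind the grasp point. The pads swing forward as they close: fully open they stand 13 mm farther back than shut.
Start: joints at [63.318, 26.849, -2.785, 87.806, 1.381, 65.374, -4.715], TCP at [0.286, -0.612, 0.231] pointing down, gripper open.
Joint ranges: [-148.3, 148.3], [-19.14, 114.17], [-79.39, 73.82], [5.75, 140.21], [-59.74, 239.74], [12.07, 113.84], [-152.46, 152.46]. Speed limits (degrees/s): [147.25, 147.25, 180, 180, 180, 180, 180].

INTERFACE

Orientations are given as [roll, pitch, yaw] about the fixed x, y, z axes, in that order (R = Rz(yaw) Ry(pitch) Rx(roll)).
In Python, from workcell import r, get_image, camera_model gives the robot as it stands. The module is installed in compiled form; this text tells all that it offers.
- The arm moves only by the shell command python3 -m crank 'ROWS' [OPENING] [FORCE]. ROWS is JSON, a list of rows, each a list of 2 entries, a list of its own where there are three numbers: the shift along the world's x, y, z in cm, then the turn about the world's z in rad. In form: [[[x, y, z], spin], ...]. A call has 1 to 20 rows; each row shifts and turns the pose as measured when the row begins; what a row does not reach is not made up. A row lasts 1/10 s, in which the tool goes at most 50 mm and 8.59 degrees, less where a joint would pass 70% of its speed; a pose out of reach is approached as far as the arm can. A call is refused whole if a number of a shift passes 5 or a number of a turn 0.15, either way. A call with a gripper value outside its range is refused whole. OPENING is the closure, from 0 (fully open) to 1 (shut), set as the call begins (- or left out, the last holds). The fingers move at their own pace and stop on an object; FORCE is the grip in N (left out, the last holds). Time passes only in rows, so rows that do not move let the fingers close. It gives the time, the measured TCP pose, the force and the opening at its end, in the units of the state.
- r.observe(): the state, without advancing time (a new reading comes with each control period).
- get_image(name): name is "scene" or "top" or "wrist"; returns the picture (400x640x3 uint8, red, green, blue); there is no depth.
- camera_model(name): a dict with "K" (3x3 intrinsics, pixels), "eye" and "attitude" of the camera in the world. Camera axes: x right, y down, z forward; pixel columns grow to the right and rows downward; lengths in m; the calibration is good to about 2 mm. The wrist camera is an equidistant fisheye: a pixel r from the principal point sees the ray r / f radians off the axis. A picture is of the moment at which its call begins: read the wrist's pose just before it. camera_model takes no time and is no camera call; for the wrist camera it gives the pose at the moment of the call.
- r.finish_job(): hands the job in, once; it reports no verdict.
The state is a dict: "time": time; "joint_pos": joint angles; "qvel": joint speeds; "effort": joint torques, N m; "tool_pos": TCP position; "ee_rot": TCP orientation; "wrist_force": force on the tool from outside, world axes, zero at the start; "wrist_torque": the same for the moment, N m; "finger_gap": finger opening in m.
Only numpy, scipy, OpenCV 4.12 (cv2) and the standard library are available. Lean on these libraries where they do the work, as an engineer would, in place of code of your own. Each camera call takes 0.05 s, during which the arm holds its last target.

## Working session

There is one attempt and no reset: what is moved stays moved. The work goes in short steps, Python scripts to look and compute and a shell command to move; the robot and the scene stay as the last step left them, time stands still between calls to the robot, and variables do not carry over. Pictures are saved under pics/ and viewed, and the job is handed in when it is done.

```bash
mkdir -p pics; cat > h.py <<'E'
import numpy as np, cv2
from workcell import r, get_image, camera_model
from scipy.spatial.transform import Rotation as R
def save(name,fn):
    im=get_image(name); cv2.imwrite('pics/'+fn,im[:,:,::-1]); return im
E
python3 - <<'E'
from h import *
print(r.observe())
for n in ("scene","top","wrist"):
    print(n,camera_model(n)); save(n,n+'0.png')
E
```

```text
{'time': 0.0, 'joint_pos': array([63.3175481 , 26.89812303, -2.78448918, 87.87437476,  1.37902441,
       65.37475517, -4.71630909]), 'qvel': array([-0.06203557,  0.11255016, -0.04311328,  0.0706323 ,  0.01233772,
       -0.08089314,  0.03448253]), 'effort': array([ 1.00419627e-04, -5.10311830e+01, -4.63395962e-02, -2.37714082e+01,
        1.07138569e-02,  7.63088377e-03,  1.70664165e-06]), 'tool_pos': array([ 0.28532116, -0.611082  ,  0.230247  ]), 'ee_rot': array([-1.79886244e+02,  2.48061101e-03,  2.50269851e+01]), 'wrist_force': array([-1.09534664, -0.6377524 ,  0.05351134]), 'wrist_torque': array([-0.04298246,  0.00155738, -0.00757328]), 'finger_gap': 0.0856355893571335}
scene {'K': array([[406.72828356,   0.        , 321.43513105],
       [  0.        , 406.72828356, 194.79088828],
       [  0.        ,   0.        ,   1.        ]]), 'eye': array([ 0.98667709, -0.29832369,  1.06222616]), 'attitude': array([-1.48610194e+02, -1.49504779e-03,  5.22178294e+01])}
top {'K': array([[514.67741622,   0.        , 311.9720877 ],
       [  0.        , 514.67741622, 198.693355  ],
       [  0.        ,   0.        ,   1.        ]]), 'eye': array([0.35519154, 0.00958614, 1.6509969 ]), 'attitude': array([-172.77064543,   -0.25383972,  -89.16127458])}
wrist {'K': array([[309.70691629,   0.        , 316.22941295],
       [  0.        , 309.70691629, 204.21208939],
       [  0.        ,   0.        ,   1.        ]]), 'eye': array([ 0.36221965, -0.57606865,  0.37243019]), 'attitude': array([ 1.61001924e+02,  1.44204098e-01, -6.50514306e+01])}
```

View pics/scene0.png

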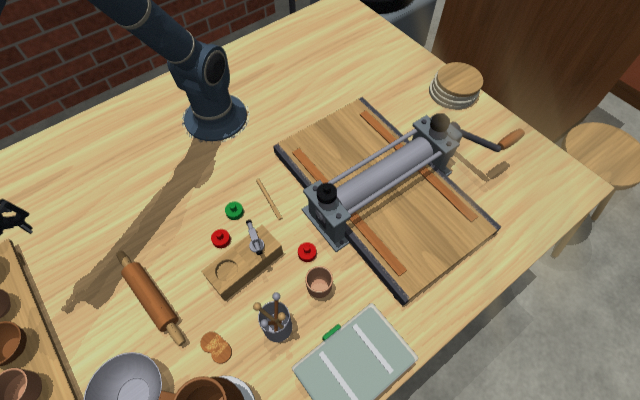

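View pics/top0.png

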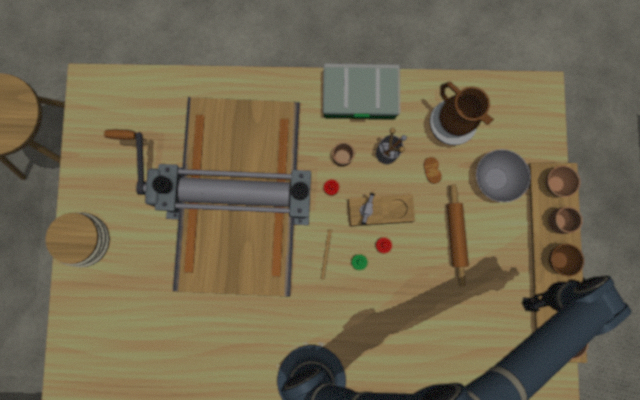

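View pics/wrist0.png

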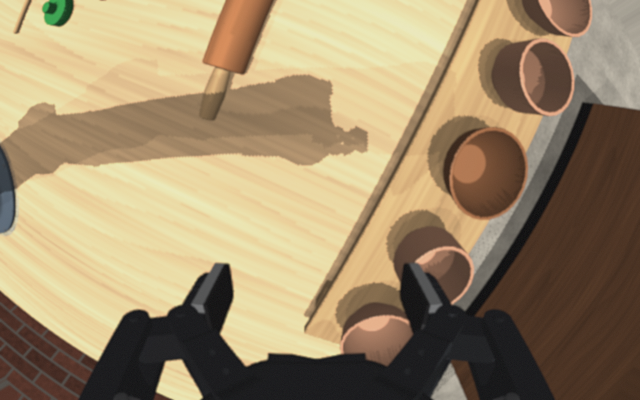

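The scene holds black caps at top (299,190) and (160,187), red look-alikes at (331,187) and (383,245), and a green one at (360,262). World -y is to the right in the top view, so the right-hand screw's cap is the black one at (299,190). I'll confirm it with crops.

```bash
python3 - <<'E'
import cv2,numpy as np
a=cv2.imread('pics/top0.png')[150:240,270:430]; b=cv2.imread('pics/scene0.png')[165:300,195:355]
cv2.imwrite('pics/c_top.png',cv2.resize(a,None,fx=5,fy=5,interpolation=cv2.INTER_CUBIC))
cv2.imwrite('pics/c_scene.png',cv2.resize(b,None,fx=4,fy=4,interpolation=cv2.INTER_CUBIC))
E
```

```text
(no output)
```

View pics/c_top.png

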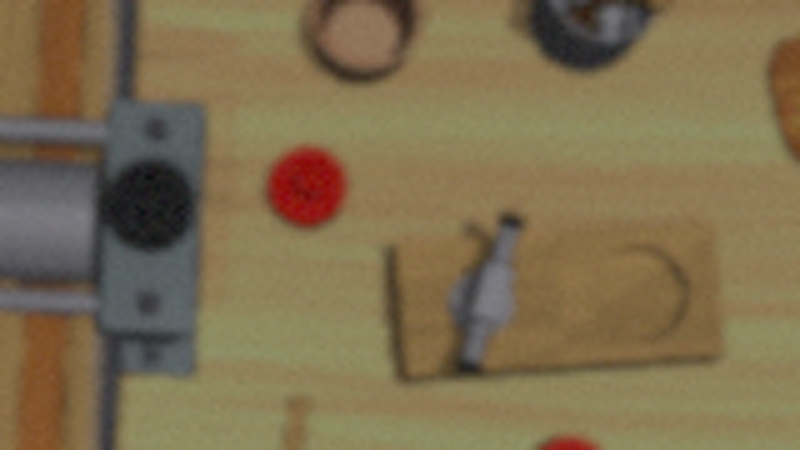

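View pics/c_scene.png

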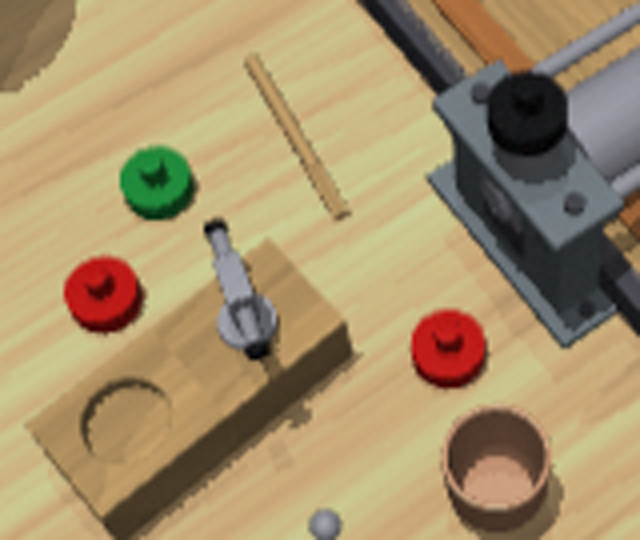

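Confirmed: the black cap sits on the grey cheek at the right end, and the red and green ones lie loose on the table. Next I measure from the pixels.

```bash
cat >> h.py <<'E'
def ray(cam,uv,m=None):
    m=m or camera_model(cam); K=m['K']
    x=(uv[0]-K[0,2])/K[0,0]; y=(uv[1]-K[1,2])/K[1,1]
    if cam=='wrist':
        t=np.hypot(x,y); d=np.array([x/t*np.sin(t),y/t*np.sin(t),np.cos(t)]) if t>1e-9 else np.array([0,0,1.])
    else: d=np.array([x,y,1.])
    return m['eye'],R.from_euler('xyz',m['attitude'],degrees=True).apply(d)
def plane(cam,uv,z,m=None):
    e,d=ray(cam,uv,m); return e+d*(z-e[2])/d[2]
def proj(cam,p,m=None):
    m=m or camera_model(cam); K=m['K']
    q=R.from_euler('xyz',m['attitude'],degrees=True).inv().apply(np.asarray(p)-m['eye'])
    if cam=='wrist':
        rr=np.hypot(q[0],q[1]); t=np.arctan2(rr,q[2]); q=np.array([q[0]/rr*t,q[1]/rr*t,1.])
    else: q=q/q[2]
    return (K@q)[:2]
E
python3 - <<'E'
from h import *
top=cv2.imread('pics/top0.png');sc=cv2.imread('pics/scene0.png')
def dark(im,x0,x1,y0,y1,th):
    g=im[y0:y1,x0:x1].max(2); m=(g<th).astype(np.uint8)
    n,l,s,c=cv2.connectedComponentsWithStats(m); i=1+np.argmax(s[1:,4]); return c[i]+[x0,y0],s[i]
t,s1=dark(top,285,315,178,205,52); print('cap top',t,s1, plane('top',t,.193))
tl,_=dark(top,148,172,175,200,52); print('left',tl,plane('top',tl,.193))
# scene: cap flat top / knob
s,s2=dark(sc,310,345,178,210,50); print('cap scene',s,s2,plane('scene',s,.187))
C=lambda p:np.array(p)/5+[270,150]-0.4
S=lambda p:np.array(p)/4+[195,165]-0.375
for p in [(388,247),(712,220),(720,357),(405,378)]: print('rest top',plane('top',C(p),.06))
for p in [(268,240),(28,427),(108,518),(348,325)]: print('rest scene',plane('scene',S(p),.06))
print('pocket scene rim',plane('scene',S((126,418)),.06))
print('pocket top rim',plane('top',C((648,293)),.06))
# handle ends z=.115
for p in [(511,221),(469,366)]: print('bar top',plane('top',C(p),.117))
for p in [(216,228),(258,347)]: print('bar scene',plane('scene',S(p),.115))
E
```

```text
cap top [298.83739837 190.68292683] [  5   4  18  18 246] [0.56274182 0.04374569 0.193     ]
left [161.94485294 184.45955882] [0.57474602 0.43575021 0.193     ]
cap scene [326.24207493 193.42074928] [  6   5  21  21 347] [0.56886009 0.04095241 0.187     ]
rest top [ 0.55779854 -0.10430737  0.06      ]
rest top [ 0.5778714  -0.30659536  0.06      ]
rest top [ 0.49214806 -0.31071805  0.06      ]
rest top [ 0.47617496 -0.11533136  0.06      ]
rest scene [ 0.47846008 -0.1134167   0.06      ]
rest scene [ 0.49692078 -0.31112864  0.06      ]
rest scene [ 0.58080956 -0.300928    0.06      ]
rest scene [ 0.5647987  -0.10630755  0.06      ]
pocket scene rim [ 0.53047151 -0.25782525  0.06      ]
pocket top rim [ 0.53140775 -0.26629164  0.06      ]
bar top [ 0.56743987 -0.1741831   0.117     ]
bar top [ 0.47959525 -0.14907388  0.117     ]
bar scene [ 0.47807622 -0.14563918  0.115     ]
bar scene [ 0.56565007 -0.17017723  0.115     ]
```

```bash
python3 -m crank '[[[0,0,4],0],[[0,1,4],-0.07],[[1.5,3.5,2],-0.07],[[1.5,3.5,0],-0.07],[[1.5,3.5,0],-0.07],[[1.5,3.5,0],-0.07],[[1.5,3.5,0],-0.07],[[1.5,3.5,0],-0.07],[[1.5,3.5,0],-0.07],[[1.5,3.5,0],-0.07],[[1.5,3.5,0],-0.07],[[1.5,3.5,0],0],[[1.5,3.5,0],0],[[1.5,3.5,0],0],[[1.5,3.5,0],0],[[1.5,3.5,0],0],[[1.5,3.5,0],0],[[1.5,3.5,0],0],[[1.5,3.5,0],0],[[0,0,0],0]]' 0 40
python3 - <<'E'
from h import *
print(r.observe()['tool_pos'],r.observe()['ee_rot'],r.observe()['joint_pos']); print(camera_model('wrist')); save('wrist','w1.png')
E
```

```text
time: 2.15
tool_pos: [0.539, 0.0219, 0.328]
ee_rot: [-179.5, 0.2, -17.1]
wrist_force: [-0.9, 0.1, -0.3]
finger_gap: 0.0854
[0.5390339  0.02187933 0.32796078] [-1.79479197e+02  1.62893489e-01 -1.70634287e+01] [  12.87612598   11.42680474  -22.83623229   97.6998279     4.07761123
   71.70351753 -117.89256321]
{'K': array([[309.70691629,   0.        , 316.22941295],
       [  0.        , 309.70691629, 204.21208939],
       [  0.        ,   0.        ,   1.        ]]), 'eye': array([ 0.61998601, -0.00435578,  0.46978082]), 'attitude': array([ 160.81067025,    0.55207544, -107.14630085])}
```

View pics/w1.png

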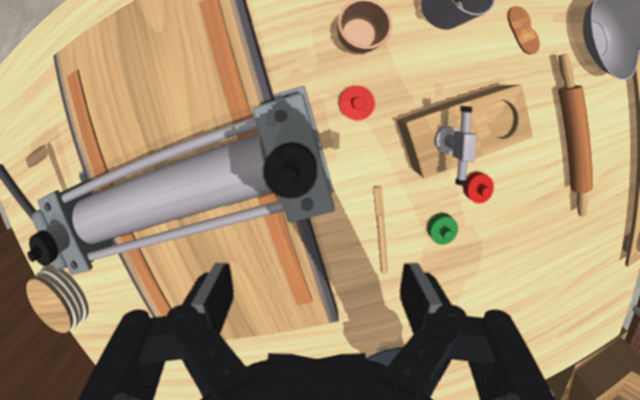

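In the wrist view the right-hand cap is at (290,170) with its knob at about (289,168). The key handle is at (462,145) and the pocket at (503,120).

```bash
python3 - <<'E'
from h import *
im=cv2.imread('pics/w1.png')
cv2.imwrite('pics/c1.png',cv2.resize(im[125:215,235:345],None,fx=6,fy=6,interpolation=cv2.INTER_CUBIC))
cv2.imwrite('pics/c2.png',cv2.resize(im[75:195,390:540],None,fx=5,fy=5,interpolation=cv2.INTER_CUBIC))
for p in [(.5628,.0437,.201),(.5689,.041,.201)]: print(proj('wrist',p))
E
```

```text
[282.9507121  178.69219542]
[283.58016733 171.51508578]
```

View pics/c1.png

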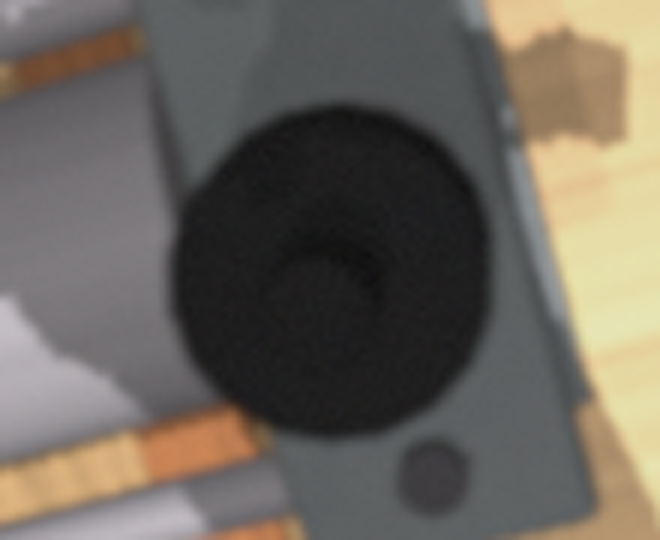

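View pics/c2.png

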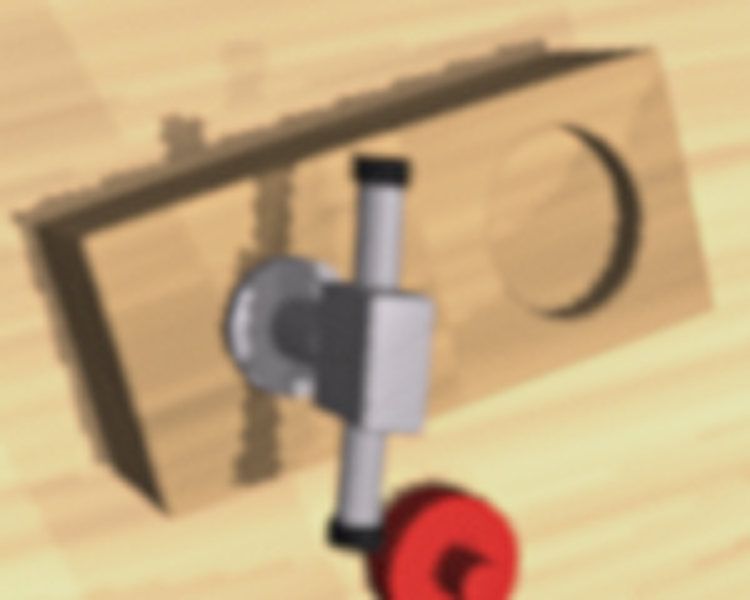

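```bash
python3 - <<'E'
from h import *
P=lambda p,s,o:np.array(p)/s+o-(1-1/s)/2
print('knob',plane('wrist',P((322,308),6,[235,125]),.211))
print('disc',plane('wrist',P((333,280),6,[235,125]),.188))
q=lambda p:P(p,5,[390,75])
for p in [(82,238),(655,48),(712,308),(170,517)]: print('rest',plane('wrist',q(p),.06))
print('pocket rim',plane('wrist',q((567,222)),.06))
print('block top',plane('wrist',q((398,362)),.132))
for p in [(384,160),(357,545)]: print('bar',plane('wrist',q(p),.117))
E
```

```text
knob [0.56586171 0.03660202 0.211     ]
disc [0.5648384  0.03742432 0.188     ]
rest [ 0.55990392 -0.11199963  0.06      ]
rest [ 0.57521791 -0.310546    0.06      ]
rest [ 0.49192482 -0.31725039  0.06      ]
rest [ 0.4767702  -0.11893531  0.06      ]
pocket rim [ 0.52978908 -0.26485837  0.06      ]
block top [ 0.52291933 -0.16464514  0.132     ]
bar [ 0.56848218 -0.17854674  0.117     ]
bar [ 0.47518774 -0.15184066  0.117     ]
```

```bash
python3 -m crank '[[[1.4,1,-2.5],0.01],[[1.2,0.8,-2.5],0.01],[[0,0,-1],0],[[0,0,0],0],[[0,0,0],0]]' 0.4 40
python3 - <<'E'
from h import *
o=r.observe();print(o['tool_pos'],o['ee_rot']); print(camera_model('wrist')); save('wrist','w2.png');
m=camera_model('wrist');t=o['tool_pos'];print(proj('wrist',t,m),proj('wrist',[t[0],t[1],.211],m),proj('wrist',[t[0],t[1],.191],m))
E
```

```text
time: 2.7
tool_pos: [0.564, 0.0309, 0.2667]
ee_rot: [-179.9, 0.1, -16.5]
wrist_force: [-0.6, -0.4, -0.1]
finger_gap: 0.051
[0.5639802  0.03089186 0.26665013] [-1.79863451e+02  1.06343001e-01 -1.65137096e+01]
{'K': array([[309.70691629,   0.        , 316.22941295],
       [  0.        , 309.70691629, 204.21208939],
       [  0.        ,   0.        ,   1.        ]]), 'eye': array([0.64532237, 0.00639428, 0.40856539]), 'attitude': array([ 160.87024327,    0.16869023, -106.59259438])}
[316.18530096 267.82755759] [316.42209435 226.62203382] [316.48160897 216.16053512]
```

View pics/w2.png

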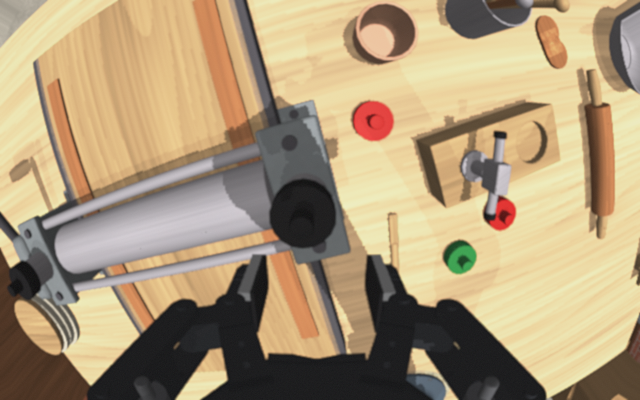

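```bash
python3 - <<'E'
from h import *
im=cv2.imread('pics/w2.png')
cv2.imwrite('pics/c3.png',cv2.resize(cv2.convertScaleAbs(im[170:260,255:355],alpha=2.5),None,fx=6,fy=6,interpolation=cv2.INTER_CUBIC))
E
```

```text
(no output)
```

View pics/c3.png

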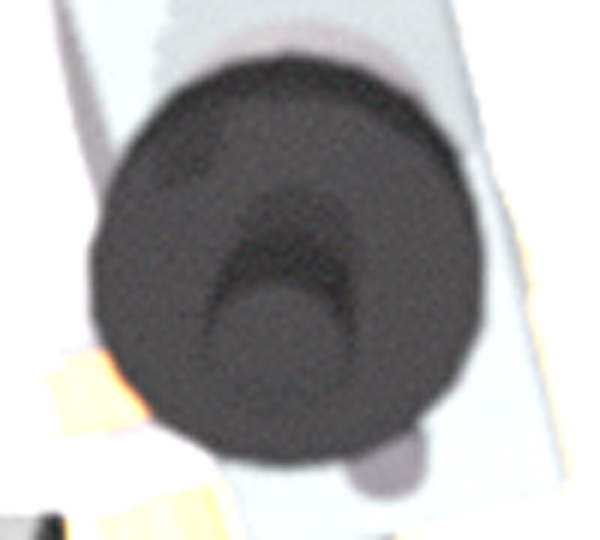

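```bash
python3 - <<'E'
from h import *
m=camera_model('wrist');print(r.observe()['tool_pos'])
print(plane('wrist',(301.3,227.9),.211,m),plane('wrist',(302.4,215.9),.191,m))
E
```

```text
[0.56401345 0.03065497 0.26685238]
[0.56603654 0.04126672 0.211     ] [0.5672048  0.04102536 0.191     ]
```

```bash
python3 -m crank '[[[0.3,1,0],0],[[0,0.3,-1.5],0],[[0,0,-1.5],0],[[0,0,-1],0],[[0,0,0],0]]' 0.4 40
```

```text
time: 3.25
tool_pos: [0.5678, 0.0446, 0.2274]
ee_rot: [-179.8, -0.3, -16.6]
wrist_force: [-0.0, 0.6, -0.2]
finger_gap: 0.0512
```

```bash
python3 -m crank '[[[-0.15,-0.3,-0.6],0],[[0,0,-0.6],0],[[0,0,-0.5],0],[[0,0,-0.4],0],[[0,0,0],0]]' 
python3 - <<'E'
from h import *
o=r.observe();print(o['tool_pos'],o['ee_rot'],o['wrist_force']);  save('wrist','w3.png');
m=camera_model('wrist');t=o['tool_pos'];print(proj('wrist',[t[0],t[1],.211],m))
im=cv2.imread('pics/w3.png')
cv2.imwrite('pics/c4.png',cv2.resize(cv2.convertScaleAbs(im[180:330,230:400],alpha=2.5),None,fx=4,fy=4,interpolation=cv2.INTER_CUBIC))
E
```

```text
time: 3.75
tool_pos: [0.5665, 0.0413, 0.2052]
ee_rot: [-179.8, -0.3, -16.6]
wrist_force: [0.2, 0.4, 0.3]
finger_gap: 0.051
[0.56649668 0.04131255 0.20522413] [-179.76165418   -0.32001596  -16.62232016] [0.16581558 0.44651924 0.33184552]
[316.67705879 273.45190147]
```

View pics/c4.png

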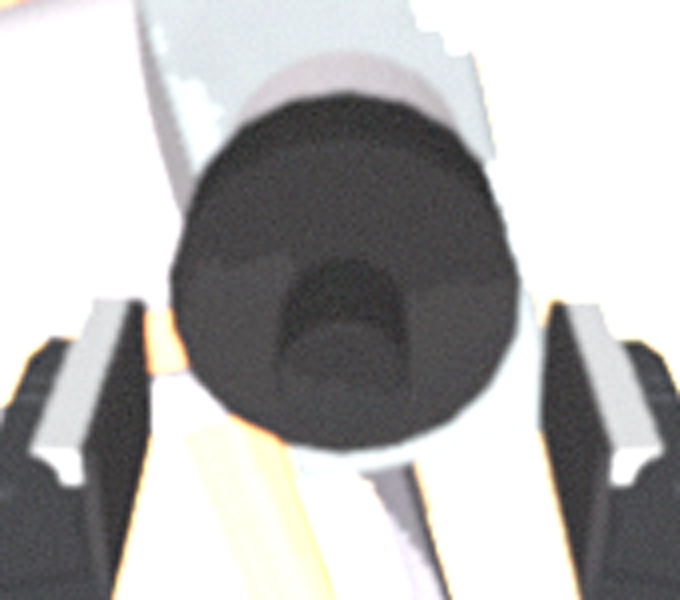

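```bash
python3 -m crank '[[[0.15,-0.05,-0.5],0],[[0,0,-0.4],0],[[0,0,-0.1],0],[[0,0,0],0]]' 
python3 -m crank '[[[0,0,0],0],[[0,0,0],0],[[0,0,0],0],[[0,0,0],0],[[0,0,0],0]]' 1 35
```

```text
time: 4.2
tool_pos: [0.5688, 0.0409, 0.1952]
ee_rot: [-179.7, -0.4, -16.6]
wrist_force: [-0.2, 0.6, -0.3]
finger_gap: 0.051
time: 4.7
tool_pos: [0.5691, 0.0411, 0.1957]
ee_rot: [-179.7, -0.5, -16.6]
wrist_force: [0.5, 0.6, -0.2]
finger_gap: 0.0162
```

```bash
python3 -m crank '[[[0,0,0],0],[[0,0,0.5],0],[[0,0,1],0],[[0,0,1.5],0],[[0,0,2],0],[[0,0,2],0],[[0,0,1],0],[[0,0,0],0],[[0,0,0],0]]' 
python3 - <<'E'
from h import *
o=r.observe();print(o['tool_pos'],o['ee_rot'],o['wrist_force']);  save('wrist','w4.png');
E
```

```text
time: 5.6
tool_pos: [0.5687, 0.0412, 0.282]
ee_rot: [-179.7, -0.5, -16.6]
wrist_force: [-0.8, -0.4, -1.5]
finger_gap: 0.0164
[0.56869217 0.04115885 0.28197611] [-179.67288871   -0.54111812  -16.60406884] [-0.76120072 -0.41185542 -1.45024525]
```

View pics/w4.png

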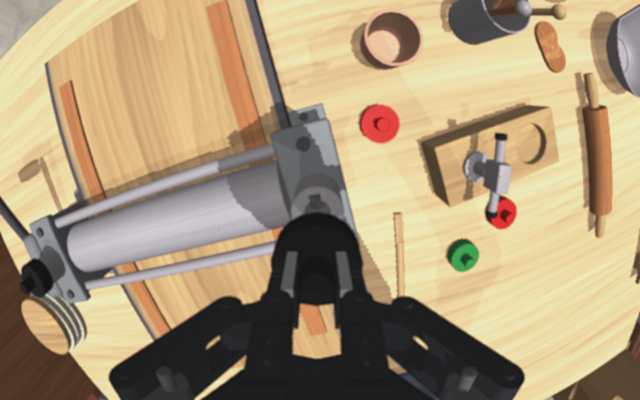

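```bash
python3 - <<'E'
from h import *
im=cv2.imread('pics/w4.png')
cv2.imwrite('pics/c5.png',cv2.resize(im[95:235,410:570],None,fx=5,fy=5,interpolation=cv2.INTER_CUBIC))
cv2.imwrite('pics/c6.png',cv2.resize(im[160:240,270:370],None,fx=6,fy=6,interpolation=cv2.INTER_CUBIC))
E
```

```text
(no output)
```

View pics/c5.png

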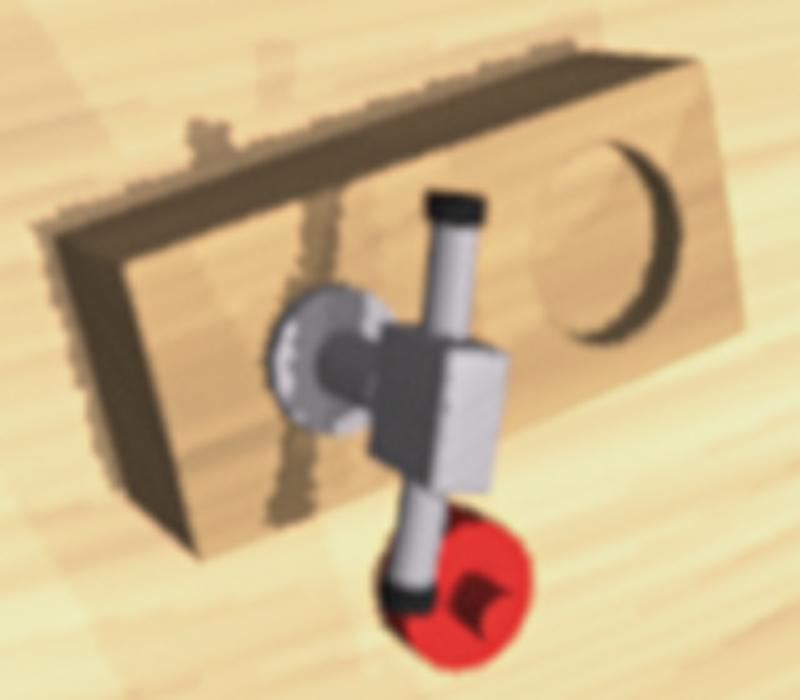

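View pics/c6.png

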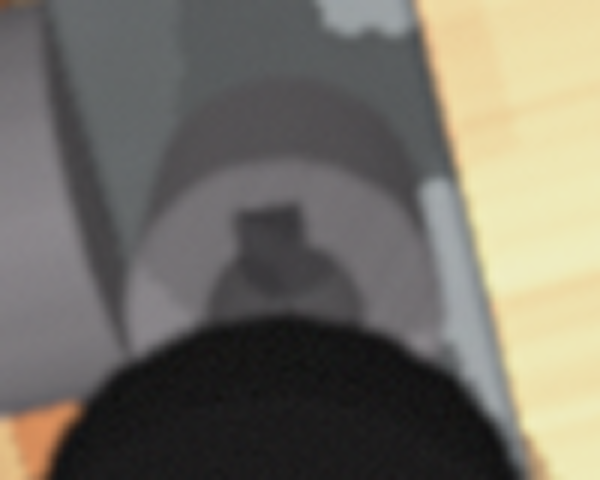

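```bash
python3 -m crank '[[[-0.2,-1.5,0],0],[[-0.4,-3,0],0],[[-0.4,-3.5,0],0],[[-0.4,-3.5,0],0],[[-0.4,-3.5,0],0],[[-0.4,-3.5,0],0],[[-0.4,-3.5,0],0],[[-0.4,-3,0],0],[[-0.2,-2,0],0],[[-0.1,-1,-1],0],[[0,0,-2],0],[[0,0,0],0],[[0,0,0],0]]'
python3 - <<'E'
from h import *
o=r.observe();print(o['tool_pos'],o['ee_rot'],o['joint_pos'][6]);  print(camera_model('wrist'));save('wrist','w5.png');save('top','top5.png');
P=lambda p,s,o:np.array(p)/s+o-(1-1/s)/2
E
```

```text
time: 6.95
tool_pos: [0.5201, -0.2609, 0.2381]
ee_rot: [-180.0, 0.8, -17.0]
wrist_force: [-1.3, 0.7, 0.4]
finger_gap: 0.0163
[ 0.52009884 -0.26085426  0.23806498] [-179.97480523    0.79313653  -17.00010585] -89.2327735955847
{'K': array([[309.70691629,   0.        , 316.22941295],
       [  0.        , 309.70691629, 204.21208939],
       [  0.        ,   0.        ,   1.        ]]), 'eye': array([ 0.60292146, -0.28626538,  0.37897842]), 'attitude': array([ 1.60184534e+02,  5.71533483e-02, -1.07080660e+02])}
```

View pics/w5.png

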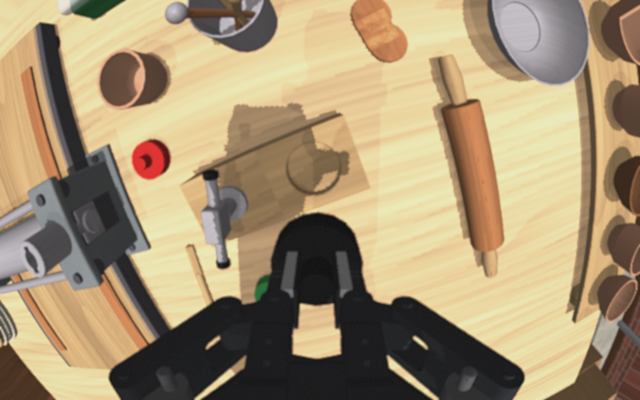

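View pics/top5.png

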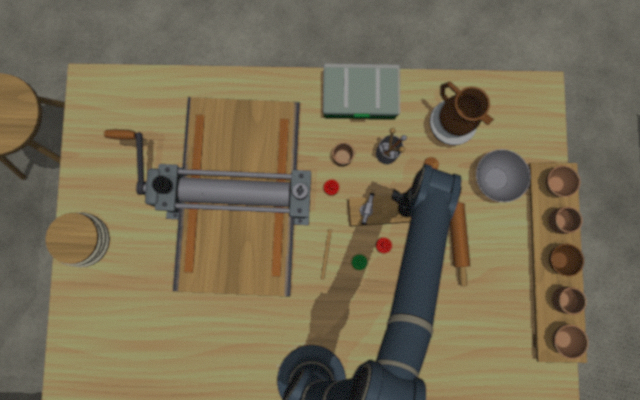

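```bash
python3 - <<'E'
from h import *
im=cv2.imread('pics/w5.png')
a=cv2.resize(im[110:250,175:385],None,fx=3.8,fy=3.8,interpolation=cv2.INTER_CUBIC)
cv2.imwrite('pics/c7.png',a)
b=cv2.resize(im[230:285,10:80],None,fx=8,fy=8,interpolation=cv2.INTER_CUBIC)
c=cv2.resize(cv2.imread('pics/top5.png')[175:205,285:315],None,fx=14,fy=14,interpolation=cv2.INTER_CUBIC)
cv2.imwrite('pics/c8.png',b); cv2.imwrite('pics/c9.png',c)
E
```

```text
(no output)
```

View pics/c7.png

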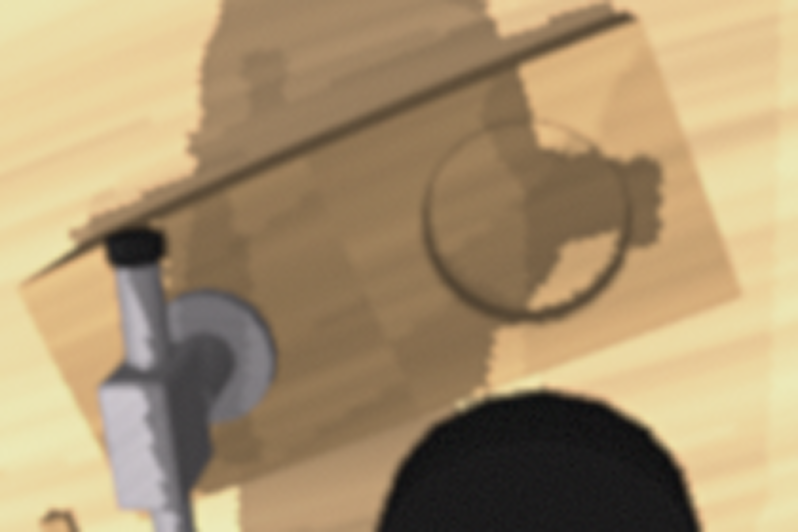

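View pics/c8.png

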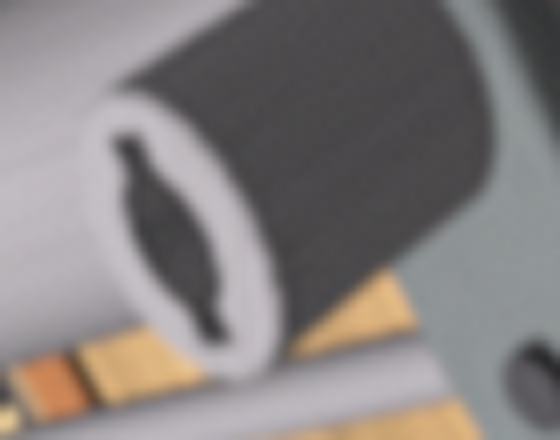

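View pics/c9.png

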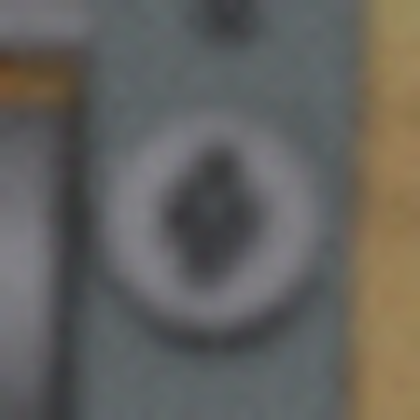

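```bash
python3 - <<'E'
from h import *
P=lambda p,s,o:np.array(p)/s+o-(1-1/s)/2
m=camera_model('wrist')
a=plane('wrist',P((125,142),8,[10,230]),.187,m);b=plane('wrist',P((213,332),8,[10,230]),.187,m)
print('slot wrist',a,b,(a+b)/2,np.degrees(np.arctan2(*(a-b)[1::-1])))
a=plane('top',P((225,155),14,[285,175]),.187);b=plane('top',P((193,280),14,[285,175]),.187)
print('slot top',a,b,(a+b)/2,np.degrees(np.arctan2(*(a-b)[1::-1])))
c=plane('top',P((213,215),14,[285,175]),.187);print('hub top',c)
q=lambda p:P(p,3.8,[175,110])
print('pocket rim',plane('wrist',q((527,221)),.06,m))
for p in [(22,285),(632,15),(740,293)]: print('rest',plane('wrist',q(p),.06,m))
P6=lambda p:P(p,6,[270,160])
E
```

```text
slot wrist [0.58049812 0.0412238  0.187     ] [0.55207254 0.0443917  0.187     ] [0.56628533 0.04280775 0.187     ] -6.359115152379895
slot top [0.57841698 0.03906024 0.187     ] [0.55240723 0.04516739 0.187     ] [0.56541211 0.04211382 0.187     ] -13.21381679409562
hub top [0.56592839 0.04130564 0.187     ]
pocket rim [ 0.53333613 -0.26081516  0.06      ]
rest [ 0.56173137 -0.10989254  0.06      ]
rest [ 0.57989718 -0.30467515  0.06      ]
rest [ 0.4957368  -0.31284353  0.06      ]
```

```bash
python3 - <<'E'
from h import *
m=camera_model('wrist');o=r.observe();t=o['tool_pos'];y=np.radians(o['ee_rot'][2]);ax=np.array([np.cos(y),np.sin(y),0]);ay=np.array([np.sin(y),-np.cos(y),0])
for off in (-.003,0,.003):
    uv=[proj('wrist',t+ax*(off+.026*np.cos(a))+ay*.026*np.sin(a)+[0,0,-.0255],m) for a in np.linspace(-1.6,1.6,33)]
    uv=np.array(uv);print(off,uv[:,1].min(),uv[:,0].min(),uv[:,0].max())
g=cv2.imread('pics/w5.png').max(2)
print([int(np.argmax(g[195:260,c]<60))+195 for c in (305,312,317,322,329)])
print([ (int(np.where(g[rw,250:390]<45)[0].min())+250,int(np.where(g[rw,250:390]<45)[0].max())+250) for rw in (225,235,240)])
E
```

```text
-0.003 210.27090164964414 273.994249937157 359.12069603064174
0 205.37015781204082 273.7058911490745 359.39985880324264
0.003 200.41230135744988 273.41948743030525 359.6768559212389
[215, 214, 214, 214, 216]
[(287, 345), (280, 353), (278, 354)]
```

```bash
python3 -m crank '[[[0.8,0,-1],0],[[0.8,0,-2.5],0],[[0,0,-3],0],[[0,0,-3],0],[[0,0,-2],0],[[0,0,-1],0],[[0,0,0],0],[[0,0,0],0]]'
python3 - <<'E'
from h import *
o=r.observe();print(o['tool_pos'],o['ee_rot']);  save('wrist','w6.png');save('scene','s6.png')
im=cv2.imread('pics/s6.png');cv2.imwrite('pics/c10.png',cv2.resize(im[210:310,180:300],None,fx=6,fy=6,interpolation=cv2.INTER_CUBIC))
E
```

```text
time: 7.85
tool_pos: [0.5452, -0.2561, 0.112]
ee_rot: [-179.9, 0.0, -16.5]
wrist_force: [0.5, -0.0, -0.6]
finger_gap: 0.0161
[ 0.54518945 -0.25614064  0.11198265] [-1.79894128e+02  1.21318059e-02 -1.64535086e+01]
```

View pics/w6.png

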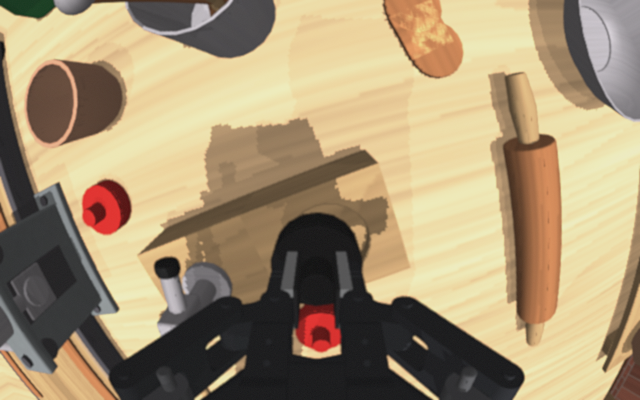

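View pics/c10.png

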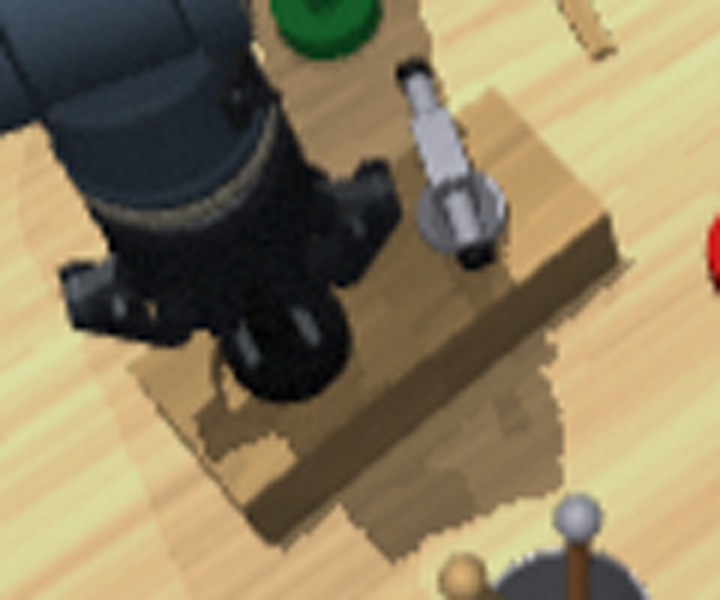

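```bash
python3 -m crank '[[[-0.8,-0.4,-0.5],0],[[0,0,-0.5],0],[[0,0,0],0],[[0,0,0],0]]'
python3 - <<'E'
from h import *
o=r.observe();print(o['tool_pos'],o['ee_rot']);  save('wrist','w7.png');save('scene','s7.png')
im=cv2.imread('pics/s7.png');cv2.imwrite('pics/c11.png',cv2.resize(im[210:310,180:300],None,fx=6,fy=6,interpolation=cv2.INTER_CUBIC))
im=cv2.imread('pics/w7.png');cv2.imwrite('pics/c12.png',cv2.resize(cv2.convertScaleAbs(im[150:310,230:430],alpha=1.6),None,fx=4,fy=3.7,interpolation=cv2.INTER_CUBIC))
E
```

```text
time: 8.35
tool_pos: [0.5376, -0.262, 0.1045]
ee_rot: [-180.0, -0.3, -16.5]
wrist_force: [0.4, -0.1, -1.2]
finger_gap: 0.0164
[ 0.53761523 -0.26201046  0.10450283] [-179.981322     -0.32384601  -16.5309188 ]
```

View pics/c11.png

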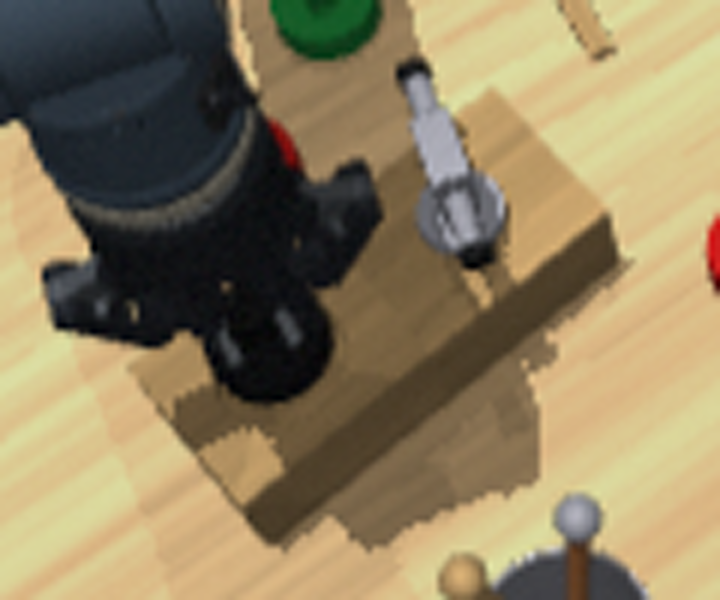

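View pics/c12.png

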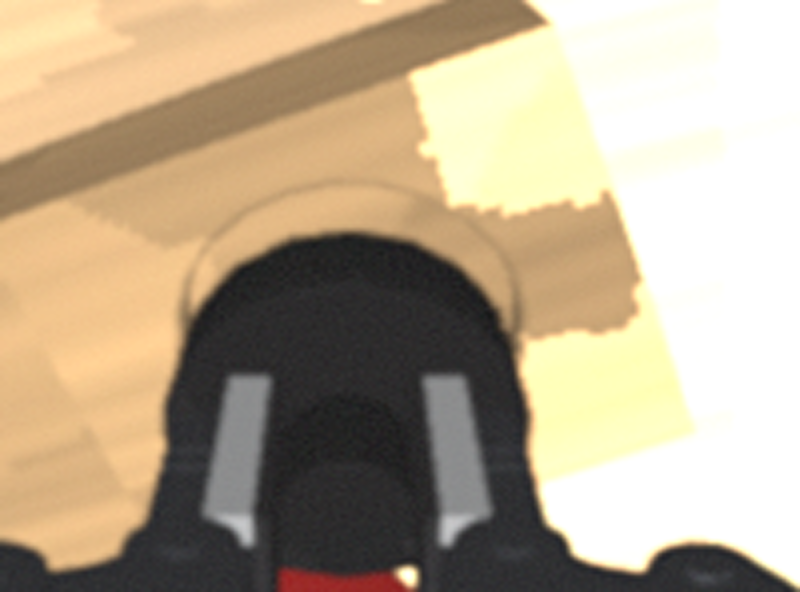

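```bash
python3 - <<'E'
from h import *
m=camera_model('wrist');o=r.observe();t=o['tool_pos'];y=np.radians(o['ee_rot'][2]);ax=np.array([np.cos(y),np.sin(y),0])
a=plane('wrist',(317,198.9),.06,m)-ax*.029; b=plane('wrist',(316.3,212.7),t[2]-.0255,m)-ax*.026
print(t,a,b)
# scene: cap lower silhouette -> disc edge; circle fit of rim: horizontal extremes
def pr(c,z): 
    uv=np.array([proj('scene',[c[0]+.026*np.cos(k),c[1]+.026*np.sin(k),z+dz]) for k in np.linspace(0,6.28,73) for dz in (0,.022)]); return uv.min(0),uv.max(0)
z=t[2]-.0255
for c in (a,b): print(pr(c,z))
P=lambda p,s,o:np.array(p)/s+o-(1-1/s)/2
print(P((203,0),6,[180,210]),P((332,403),6,[180,210]))
E
```

```text
[ 0.53775297 -0.26179951  0.10446054] [ 0.53300568 -0.26066856  0.06      ] [ 0.53378081 -0.26044999  0.07896054]
(array([211.92090219, 254.93269664]), array([234.43458538, 277.57401137]))
(array([212.15299352, 255.1081791 ]), array([234.66707237, 277.75642355]))
[213.41666667 209.58333333] [234.91666667 276.75      ]
```

```bash
python3 -m crank '[[[-0.05,0,-0.8],0],[[0,0,-0.8],0],[[0,0,-0.3],0],[[0,0,0],0],[[0,0,0],0]]'
```

```text
time: 8.95
tool_pos: [0.5372, -0.2613, 0.0832]
ee_rot: [-179.9, -0.3, -16.5]
wrist_force: [-0.2, 0.2, -0.4]
finger_gap: 0.016
```

```bash
python3 -m crank '[[[0,0,-0.5],0],[[0,0,-0.4],0],[[0,0,-0.2],0],[[0,0,0],0],[[0,0,0],0]]'
```

```text
time: 9.45
tool_pos: [0.5377, -0.2615, 0.0726]
ee_rot: [-180.0, -0.3, -16.5]
wrist_force: [-1.3, -0.6, -0.6]
finger_gap: 0.0166
```

```bash
python3 -m crank '[[[0,0,-0.1],0],[[0,0,0],0],[[0,0,-0.1],0],[[0,0,0],0]]'
```

```text
time: 9.85
tool_pos: [0.5381, -0.2617, 0.0726]
ee_rot: [180.0, -0.4, -16.5]
wrist_force: [-0.3, 0.6, 0.7]
finger_gap: 0.0164
```

```bash
python3 -m crank '[[[0,0,-0.3],0],[[0,0,0],0]]'; python3 - <<'E'
from h import *
save('wrist','w8.png');im=cv2.imread('pics/w8.png');cv2.imwrite('pics/c13.png',cv2.resize(cv2.convertScaleAbs(im[150:310,230:430],alpha=1.6),None,fx=4,fy=3.7,interpolation=cv2.INTER_CUBIC))
E
```

```text
time: 10.05
tool_pos: [0.5384, -0.2619, 0.073]
ee_rot: [179.9, -0.4, -16.5]
wrist_force: [-0.4, -0.0, -1.7]
finger_gap: 0.0167
```

View pics/c13.png

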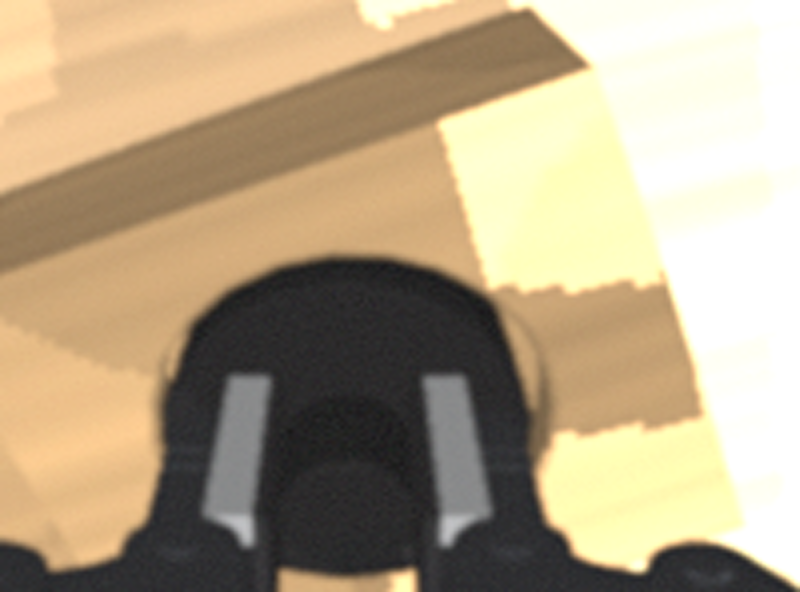

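```bash
python3 -m crank '[[[-0.1,0.05,-0.3],0],[[0,0,-0.3],0],[[0,0,-0.3],0]]'
```

```text
time: 10.4
tool_pos: [0.5383, -0.262, 0.0723]
ee_rot: [179.8, -0.5, -16.6]
wrist_force: [-8.7, 4.0, 24.8]
finger_gap: 0.016
```

```bash
python3 -m crank '[[[0,0,0.05],0],[[0,0,0],0]]'; python3 -m crank '[[[0,0,0],0],[[0,0,0],0],[[0,0,0],0],[[0,0,0.3],0],[[0,0,1],0],[[0,0,2],0],[[0,0,3],0],[[0,0,3],0],[[0,0,1],0],[[0,0,0],0]]' 0.4
python3 - <<'E'
from h import *
print(r.observe()['ee_rot'],r.observe()['tool_pos'])
save('wrist','w9.png')
E
```

```text
time: 10.6
tool_pos: [0.5382, -0.2621, 0.0733]
ee_rot: [179.8, -0.5, -16.6]
wrist_force: [-0.7, -0.6, 0.1]
finger_gap: 0.0163
time: 11.6
tool_pos: [0.5375, -0.2615, 0.1795]
ee_rot: [179.9, -0.4, -16.6]
wrist_force: [0.4, 0.6, -0.7]
finger_gap: 0.0514
[179.85690293  -0.40823575 -16.56433092] [ 0.53753994 -0.26147968  0.17952169]
```

View pics/w9.png

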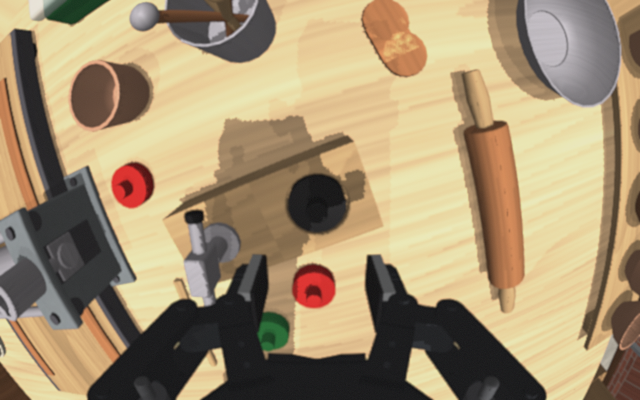

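```bash
python3 - <<'E'
from h import *
im=cv2.imread('pics/w9.png');cv2.imwrite('pics/c14.png',cv2.resize(cv2.convertScaleAbs(im[125:315,160:400],alpha=1.8),None,fx=3.3,fy=3.1,interpolation=cv2.INTER_CUBIC))
s=save('scene','s9.png');im=cv2.imread('pics/s9.png');cv2.imwrite('pics/c15.png',cv2.resize(cv2.convertScaleAbs(im[210:310,180:300],alpha=1.8),None,fx=6,fy=6,interpolation=cv2.INTER_CUBIC))
E
```

```text
(no output)
```

View pics/c14.png

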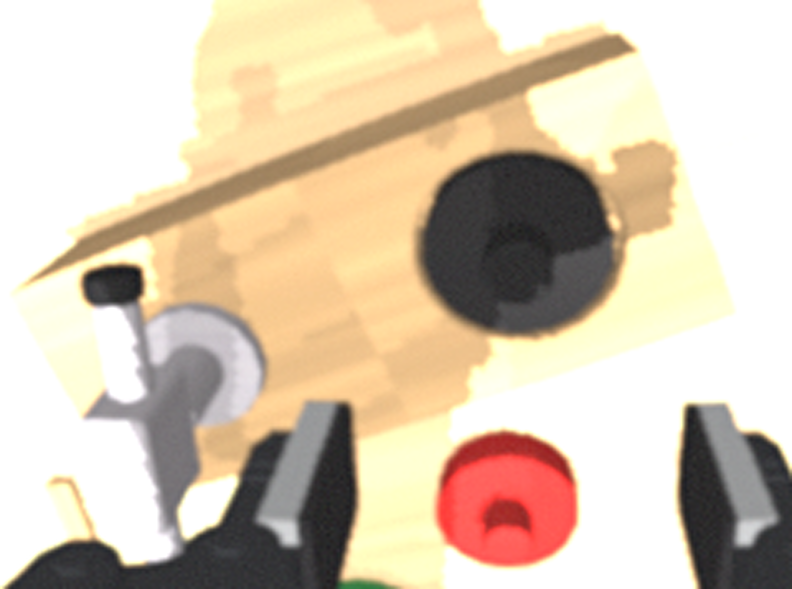

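View pics/c15.png

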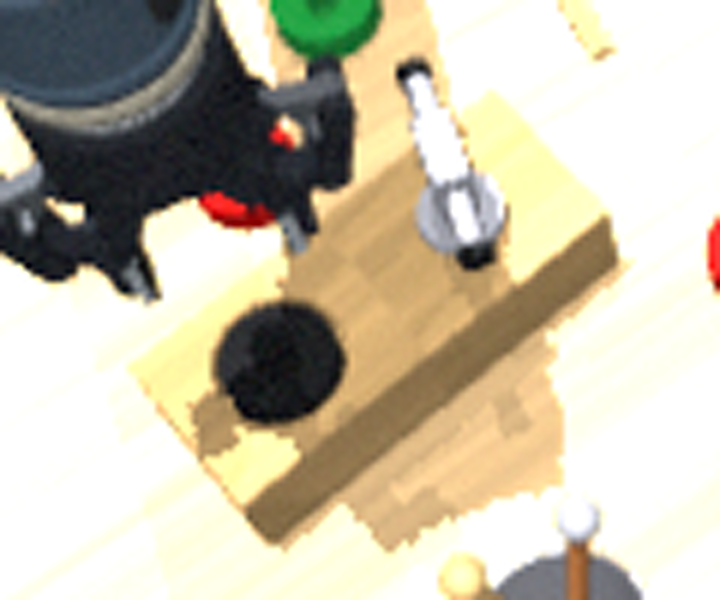

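The cap sits level and centred in the pocket, with an even gap around it in both views. Next is the key.

```bash
python3 -m crank '[[[-0.3,2,0.5],0],[[-0.4,3,0],0],[[-0.4,2.8,0],0],[[-0.2,1.5,0],0],[[0,0,0],0],[[0,0,0],0],[[0,0,0],0]]'
python3 - <<'E'
from h import *
o=r.observe();print(o['ee_rot'],o['tool_pos'])
save('wrist','w10.png');im=cv2.imread('pics/w10.png');cv2.imwrite('pics/c16.png',cv2.resize(im[180:310,220:420],None,fx=4,fy=4,interpolation=cv2.INTER_CUBIC))
E
```

```text
time: 12.4
tool_pos: [0.5179, -0.1608, 0.1761]
ee_rot: [179.9, 0.6, -16.5]
wrist_force: [-0.1, -0.7, 0.7]
finger_gap: 0.0513
[179.93293638   0.56640047 -16.51564813] [ 0.51787959 -0.16083996  0.17612456]
```

View pics/c16.png

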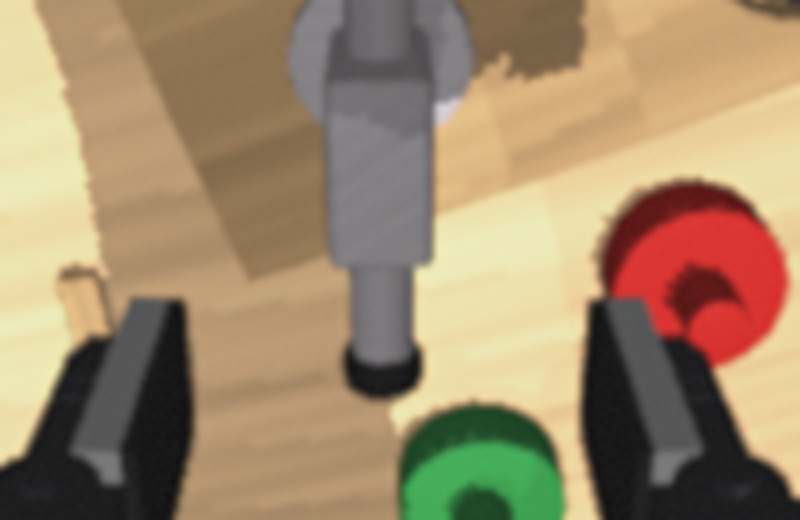

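```bash
python3 - <<'E'
from h import *
m=camera_model('wrist')
P=lambda p:np.array(p)/4+[220,180]-.375
q=np.array([plane('wrist',P(p),.132,m) for p in [(328,80),(435,82),(430,262),(330,265)]]);print(q,q.mean(0))
d=(q[0]+q[1]-q[2]-q[3])/2;print(np.linalg.norm(d),np.degrees(np.arctan2(d[1],d[0])))
E
```

```text
[[ 0.54276619 -0.15890842  0.132     ]
 [ 0.53759803 -0.1750241   0.132     ]
 [ 0.50715435 -0.16554018  0.132     ]
 [ 0.51141341 -0.14929083  0.132     ]] [ 0.524733   -0.16219088  0.132     ]
0.03234064896524606 -17.17656615191273
```

```bash
python3 -m crank '[[[0.6,0,-1],0],[[0,0,-2],0],[[0,0,-1.5],0],[[0,0,-0.5],0],[[0,0,0],0],[[0,0,0],0]]'
```

```text
time: 13.05
tool_pos: [0.526, -0.1668, 0.1224]
ee_rot: [179.9, 0.5, -17.0]
wrist_force: [-0.2, 0.5, 0.5]
finger_gap: 0.051
```

```bash
python3 -m crank '[[[-0.15,0.5,0],0],[[0,0,-0.5],0],[[0,0,-1],0],[[0,0,-0.8],0],[[0,0,-0.2],0],[[0,0,0],0],[[0,0,0],0]]'
```

```text
time: 13.75
tool_pos: [0.5254, -0.1615, 0.0966]
ee_rot: [179.9, 0.3, -17.0]
wrist_force: [0.1, 0.2, 0.1]
finger_gap: 0.0516
```

```bash
python3 -m crank '[[[0,0,0],0],[[0,0,0],0],[[0,0,0],0],[[0,0,0],0],[[0,0,0],0],[[0,0,0],0]]' 1 100; python3 -m crank '[[[0,0,0.5],0],[[0,0,1],0],[[0,0,1.5],0],[[0,0,2],0],[[0,0,3],0],[[0,0,3],0],[[0,0,3],0],[[0,0,3],0],[[0,0,2],0],[[0,0,1],0],[[0,0,0],0]]'
python3 - <<'E'
from h import *
o=r.observe();print(o['ee_rot'],o['tool_pos'])
save('wrist','w11.png');save('scene','s11.png')
E
```

```text
time: 14.35
tool_pos: [0.5257, -0.1618, 0.0972]
ee_rot: [179.9, 0.2, -17.1]
wrist_force: [-0.0, -0.6, -0.3]
finger_gap: 0.0167
time: 15.45
tool_pos: [0.5211, -0.1602, 0.3078]
ee_rot: [179.9, 0.4, -17.0]
wrist_force: [0.5, 0.5, -2.9]
finger_gap: 0.017
[179.86426338   0.43357991 -16.97575259] [ 0.52105272 -0.16015765  0.30778469]
```

View pics/w11.png

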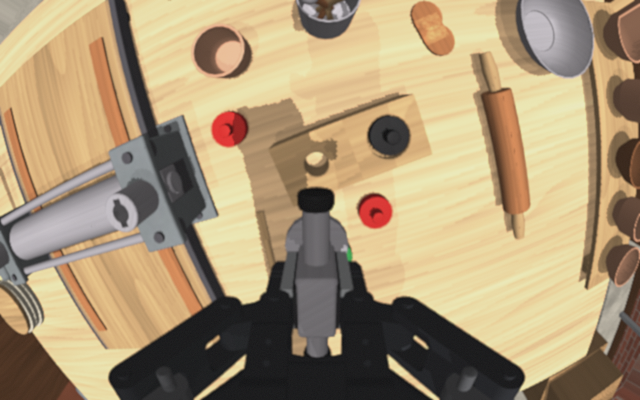

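View pics/s11.png

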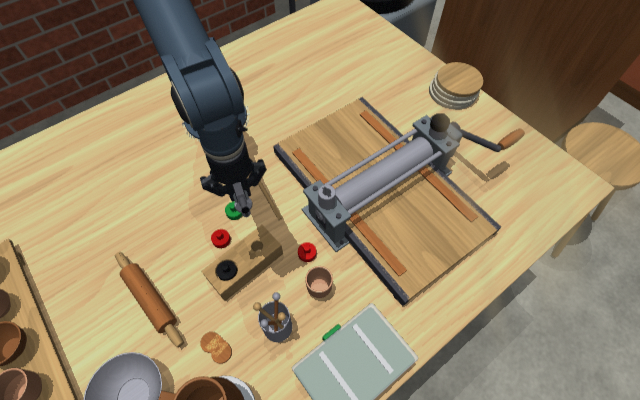

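The key is gripped and lifted, and the cap stays in the pocket at wrist (388,136). The hub mouth is visible at (122,212), so I can measure the slot direction.

```bash
python3 - <<'E'
from h import *
im=cv2.imread('pics/w11.png');cv2.imwrite('pics/c17.png',cv2.resize(im[180:245,85:165],None,fx=9,fy=9,interpolation=cv2.INTER_CUBIC))
E
```

```text
(no output)
```

View pics/c17.png

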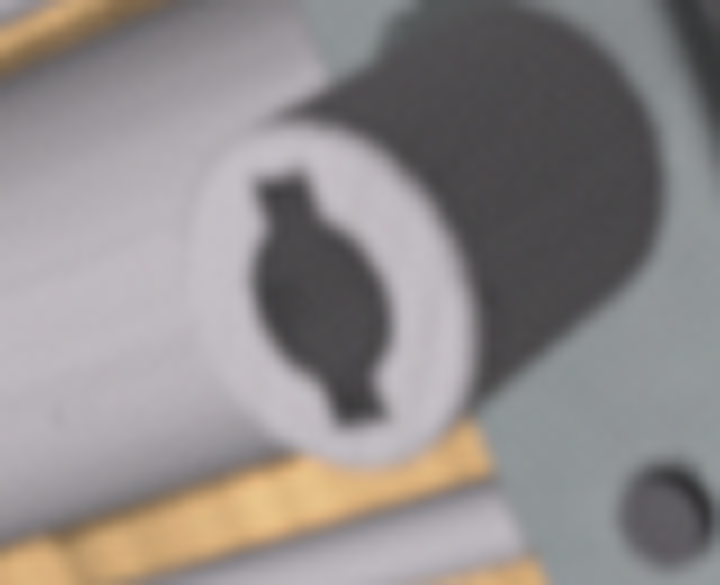

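```bash
python3 - <<'E'
from h import *
m=camera_model('wrist')
P=lambda p:np.array(p)/9+[85,180]-.444
a=plane('wrist',P((281,176)),.187,m);b=plane('wrist',P((357,420)),.187,m)
print(a,b,(a+b)/2,np.linalg.norm(a-b),np.degrees(np.arctan2(*(a-b)[1::-1])))
# hub face ellipse outline pts
g=[(300,125),(420,205),(478,330),(460,420),(375,468),(290,420),(215,320),(190,240),(225,155)]
q=np.array([plane('wrist',P(p),.187,m)[:2] for p in g]);print(cv2.minEnclosingCircle(q.astype(np.float32)),cv2.fitEllipse((q*1e4).astype(np.float32)))
im=cv2.imread('pics/w11.png');cv2.imwrite('pics/c18.png',cv2.resize(cv2.convertScaleAbs(im[180:370,250:390],alpha=1.8),None,fx=4,fy=3.1))
E
```

```text
[0.5799069  0.03789474 0.187     ] [0.54981874 0.04314224 0.187     ] [0.56486282 0.04051849 0.187     ] 0.03054232402280598 -9.893107148806724
((0.5641864538192749, 0.03895668685436249), 0.021534547209739685) ((5644.5595703125, 383.1694030761719), (387.7130432128906, 438.9185791015625), 111.19013214111328)
```

View pics/c18.png

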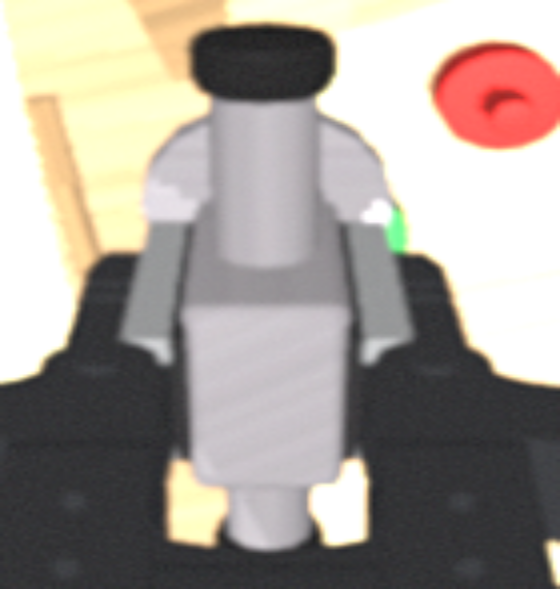

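```bash
python3 - <<'E'
from h import *
m=camera_model('wrist');t=r.observe()['tool_pos'];y=np.radians(r.observe()['ee_rot'][2]);ax=np.array([np.cos(y),np.sin(y),0]);ay=np.array([np.sin(y),-np.cos(y),0])
P=lambda p:np.array([p[0]/4+250,p[1]/3.1+180])-.35
for dz in (.034,.036,.038):
  q=np.array([plane('wrist',P(p),t[2]+dz,m) for p in [(185,305),(350,305),(347,487),(187,487)]])-t
  print(dz,(q@ax*1e3).round(1),(q@ay*1e3).round(1))
c=plane('wrist',P((265,27)),t[2]+.019,m)-t;print('bar end',c@ax,c@ay)
for p in [(145,190),(385,185)]:
  c=plane('wrist',P(p),t[2]+.019-.047,m)-t;print('collar',c@ax,c@ay)
E
```

```text
0.034 [ 15.8  15.8 -18.  -17.9] [-8.6  8.4  9.2 -9.6]
0.036 [ 17.1  17.1 -16.  -16. ] [-8.4  8.2  9.  -9.4]
0.038 [ 18.5  18.4 -14.1 -14. ] [-8.3  8.   8.8 -9.2]
bar end 0.04956208034318156 -0.00028178371732853606
collar 0.002051132407084801 -0.018636986393300702
collar 0.0030693213198247217 0.017954504094191352
```

```bash
python3 -m crank '[[[0.3,1.5,0],0.02],[[0.6,2.5,0],0.02],[[0.6,3,0],0.02],[[0.6,3,0],0.02],[[0.6,3,0],0.02],[[0.6,3,0],0.02],[[0.6,2,0],0],[[0.4,1.3,0],0],[[0,0.5,0],0],[[0,0,0],0],[[0,0,0],0]]'
```

```text
time: 16.65
tool_pos: [0.5556, 0.0541, 0.291]
ee_rot: [179.9, 2.3, -9.2]
wrist_force: [0.1, 0.1, -2.4]
finger_gap: 0.0167
```

```bash
python3 -m crank '[[[0.5,-0.6,0],0],[[0.3,-0.5,0],0],[[0,0,0],0],[[0,0,0],0],[[0,0,0],0]]'
```

```text
time: 17.15
tool_pos: [0.5645, 0.0366, 0.291]
ee_rot: [179.7, 2.3, -9.7]
wrist_force: [0.1, 0.1, -2.8]
finger_gap: 0.0167
```

```bash
python3 -m crank '[[[0,0,3],0],[[0,0,0],0],[[0,0,0],0]]';  python3 -m crank '[[[-1.5,0,0],0],[[0,0,0],0],[[0,0,0],0]]'; python3 -m crank '[[[1.5,0,0],0],[[0,0,0],0],[[0,0,0],0]]'
```

```text
time: 17.45
tool_pos: [0.5638, 0.0363, 0.3209]
ee_rot: [179.7, 2.4, -9.7]
wrist_force: [-0.6, 0.2, -3.8]
finger_gap: 0.0168
time: 17.75
tool_pos: [0.5481, 0.0365, 0.3191]
ee_rot: [179.7, 2.4, -9.7]
wrist_force: [-1.1, -0.6, -3.0]
finger_gap: 0.0165
time: 18.05
tool_pos: [0.5634, 0.0366, 0.3177]
ee_rot: [179.7, 2.6, -9.6]
wrist_force: [-0.7, -0.8, -3.7]
finger_gap: 0.017
```

```bash
python3 -m crank '[[[0,4,0],0],[[0,-4,0],0],[[0,0,0],0],[[0,0,0],0]]';  python3 -m crank '[[[4,0,-3],0],[[-4,0,3],0],[[0,0,0],0],[[0,0,0],0]]'; python3 -m crank '[[[0,0,0],0.1],[[0,0,0],-0.1],[[0,0,0],0],[[0,0,0],0]]'
```

```text
time: 18.45
tool_pos: [0.5632, 0.0399, 0.3165]
ee_rot: [179.7, 2.6, -9.3]
wrist_force: [0.1, 0.5, -3.0]
finger_gap: 0.0167
time: 18.85
tool_pos: [0.5689, 0.036, 0.2784]
ee_rot: [179.6, 6.3, -9.5]
wrist_force: [-0.3, -0.8, -3.2]
finger_gap: 0.0172
time: 19.25
tool_pos: [0.5686, 0.0359, 0.2822]
ee_rot: [179.6, 5.9, -9.3]
wrist_force: [0.6, 0.5, -2.7]
finger_gap: 0.0167
```

```bash
python3 -m crank '[[[0,0,3],0],[[0,0,2],0],[[0,0,0],0],[[0,0,0],0]]';  python3 -m crank '[[[-4,0,3],0],[[4,0,-3],0],[[0,0,0],0],[[0,0,0],0]]'
```

```text
time: 19.65
tool_pos: [0.5672, 0.0362, 0.3374]
ee_rot: [179.5, 5.5, -9.0]
wrist_force: [-0.6, 1.3, -3.2]
finger_gap: 0.0167
time: 20.05
tool_pos: [0.5626, 0.0364, 0.3409]
ee_rot: [179.4, 5.3, -8.8]
wrist_force: [-0.2, 1.1, -2.6]
finger_gap: 0.0166
```

```bash
python3 -m crank '[[[-4,0,0],0],[[0,0,0],0],[[0,0,0],0]]';  python3 -m crank '[[[4,0,0],0],[[0,0,0],0],[[0,0,0],0]]';  python3 -m crank '[[[0,0,4],0],[[0,0,-4],0],[[0,0,0],0],[[0,0,0],0]]'
```

```text
time: 20.35
tool_pos: [0.5192, 0.0358, 0.3368]
ee_rot: [179.3, 5.7, -8.8]
wrist_force: [-0.1, -0.1, -2.8]
finger_gap: 0.0165
time: 20.65
tool_pos: [0.5588, 0.0359, 0.3364]
ee_rot: [179.2, 5.8, -8.7]
wrist_force: [0.0, 0.2, -2.9]
finger_gap: 0.0163
time: 21.05
tool_pos: [0.559, 0.0363, 0.3384]
ee_rot: [179.3, 5.6, -8.7]
wrist_force: [0.9, -0.3, -1.9]
finger_gap: 0.0171
```

```bash
python3 -m crank '[[[0,0,-2.5],0],[[0,0,-2],0],[[0,0,0],0],[[0,0,0],0]]';  python3 -m crank '[[[0,0,4],0],[[0,0,4],0],[[0,0,0],0],[[0,0,0],0]]'; python3 -m crank '[[[0,-4,0],0],[[0,-4,0],0],[[0,0,0],0],[[0,0,0],0]]'; python3 -m crank '[[[0,4,0],0],[[0,4,0],0],[[0,0,0],0],[[0,0,0],0]]'
```

```text
time: 21.45
tool_pos: [0.5638, 0.0371, 0.3015]
ee_rot: [179.5, 4.8, -8.7]
wrist_force: [0.0, -0.2, -2.8]
finger_gap: 0.0173
time: 21.85
tool_pos: [0.5653, 0.0376, 0.3911]
ee_rot: [179.6, 4.3, -8.7]
wrist_force: [-0.1, -0.6, -4.6]
finger_gap: 0.0167
time: 22.25
tool_pos: [0.5648, -0.0429, 0.3917]
ee_rot: [179.7, 4.2, -8.5]
wrist_force: [-1.1, 1.9, -2.8]
finger_gap: 0.0169
time: 22.65
tool_pos: [0.5637, 0.0401, 0.39]
ee_rot: [179.7, 4.4, -8.5]
wrist_force: [-0.1, -0.2, -3.0]
finger_gap: 0.0171
```

```bash
python3 -m crank '[[[0,0,-3.5],0],[[0,0,-3.5],0],[[0,0,0],0],[[0,0,4],0],[[0,0,4],0],[[0,0,0],0],[[0,0,-3.5],0],[[0,0,-3.5],0],[[0,0,0],0],[[0,0,0],0]]'
```

```text
time: 23.65
tool_pos: [0.5653, 0.039, 0.3384]
ee_rot: [179.8, 3.8, -8.6]
wrist_force: [-0.1, -0.6, -1.9]
finger_gap: 0.017
```

```bash
python3 -m crank '[[[0,0,-2.5],0],[[0,0,-2],0],[[0,0,0],0],[[0,0,0],0]]'; python3 -m crank '[[[0,0,2.5],0],[[0,0,2.5],0],[[0,0,2.5],0],[[0,0,0],0]]';python3 -m crank '[[[0,0,-2.5],0],[[0,0,-2.5],0],[[0,0,-2],0],[[0,0,0],0]]'
```

```text
time: 24.05
tool_pos: [0.5692, 0.0392, 0.3005]
ee_rot: [180.0, 3.1, -8.7]
wrist_force: [0.5, -0.4, -2.4]
finger_gap: 0.0166
time: 24.45
tool_pos: [0.5709, 0.0397, 0.3855]
ee_rot: [-179.9, 2.6, -8.7]
wrist_force: [0.2, 0.4, -2.7]
finger_gap: 0.0169
time: 24.85
tool_pos: [0.5719, 0.0401, 0.3169]
ee_rot: [-179.8, 2.2, -8.7]
wrist_force: [0.4, 0.3, -3.1]
finger_gap: 0.0168
```

Vertical strokes take the tilt out, so I'll repeat them.

```bash
python3 -m crank '[[[0,0,2.5],0],[[0,0,2.5],0],[[0,0,2.5],0],[[0,0,0],0]]';python3 -m crank '[[[-0.3,0,-2.5],0],[[0,0,-2.5],0],[[0,0,-2],0],[[0,0,0],0],[[0,0,2.5],0],[[0,0,2.5],0],[[0,0,2.5],0],[[0,0,0],0]]';python3 -m crank '[[[-0.2,0,-2.5],0],[[0,0,-2.5],0],[[0,0,-2],0],[[0,0,0],0],[[0,0,0],0]]'
```

```text
time: 25.25
tool_pos: [0.5714, 0.0402, 0.3958]
ee_rot: [-179.8, 2.2, -8.6]
wrist_force: [-0.1, -0.3, -2.8]
finger_gap: 0.0167
time: 26.05
tool_pos: [0.5671, 0.0404, 0.4013]
ee_rot: [-179.8, 2.1, -8.6]
wrist_force: [0.6, 0.2, -2.4]
finger_gap: 0.0167
time: 26.55
tool_pos: [0.5644, 0.0406, 0.3284]
ee_rot: [-179.7, 2.0, -8.6]
wrist_force: [-1.4, -0.8, -2.5]
finger_gap: 0.017
```

```bash
python3 -m crank '[[[0.3,0.05,-1],-0.02],[[0,0,-1.5],0],[[0,0,-1],0],[[0,0,-0.5],0],[[0,0,0],0],[[0,0,0],0]]'
python3 - <<'E'
from h import *
o=r.observe();print(o['ee_rot'],o['tool_pos'])
save('wrist','w12.png');save('scene','s12.png')
im=cv2.imread('pics/s12.png');cv2.imwrite('pics/c19.png',cv2.resize(cv2.convertScaleAbs(im[130:250,270:390],alpha=1.5),None,fx=5,fy=5,interpolation=cv2.INTER_CUBIC))
E
```

```text
time: 27.15
tool_pos: [0.5701, 0.0415, 0.289]
ee_rot: [-179.6, 1.7, -10.0]
wrist_force: [-0.4, 0.5, -3.3]
finger_gap: 0.0167
[-179.6325085     1.68447501   -9.96409485] [0.57012683 0.04151127 0.28903733]
```

View pics/w12.png

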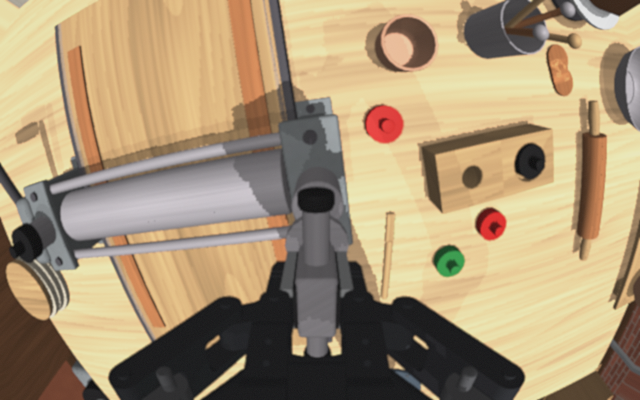

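View pics/c19.png

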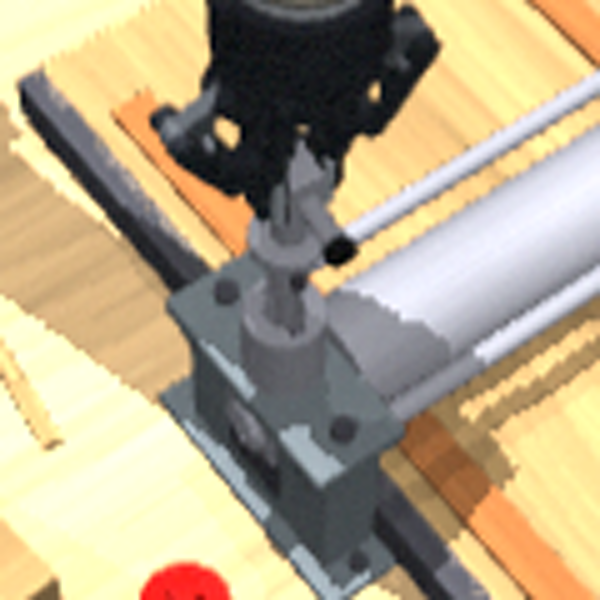

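```bash
python3 -m crank '[[[-0.3,0,-0.5],0],[[0,0,-1],0],[[0,0,-0.5],0],[[0,0,0],0],[[0,0,0],0]]'
```

```text
time: 27.75
tool_pos: [0.567, 0.0415, 0.2681]
ee_rot: [-179.6, 1.6, -10.0]
wrist_force: [-0.6, 0.5, -2.3]
finger_gap: 0.0171
```

```bash
python3 -m crank '[[[0,0,-0.7],0],[[0,0,-0.5],0],[[0,0,-0.2],0],[[0,0,0],0],[[0,0,0],0]]'
```

```text
time: 28.25
tool_pos: [0.5676, 0.0414, 0.2532]
ee_rot: [-179.6, 1.5, -10.0]
wrist_force: [0.2, 0.0, -2.3]
finger_gap: 0.0164
```

```bash
python3 -m crank '[[[0,0,-0.4],0],[[0,0,-0.4],0],[[0,0,-0.2],0],[[0,0,0],0]]'
```

```text
time: 28.65
tool_pos: [0.5676, 0.0415, 0.2425]
ee_rot: [-179.6, 1.5, -10.0]
wrist_force: [0.7, -0.1, -2.4]
finger_gap: 0.0169
```

```bash
python3 -m crank '[[[0,0,-0.4],0],[[0,0,-0.4],0],[[0,0,-0.3],0],[[0,0,0],0]]'
```

```text
time: 29.05
tool_pos: [0.5683, 0.0417, 0.2335]
ee_rot: [-179.6, 1.4, -10.0]
wrist_force: [-1.7, -0.9, 4.8]
finger_gap: 0.0167
```

```bash
python3 -m crank '[[[0,0,-0.4],0],[[0,0,-0.5],0],[[0,0,-0.5],0]]'
```

```text
time: 29.35
tool_pos: [0.5685, 0.0419, 0.2242]
ee_rot: [-179.7, 1.3, -10.0]
wrist_force: [-10.9, -3.0, 32.7]
finger_gap: 0.017
```

```bash
python3 -m crank '[[[-0.2,-0.05,-0.5],0],[[0,0,-0.6],0]]'
python3 - <<'E'
from h import *
o=r.observe();print(o['ee_rot'],o['tool_pos'],o['wrist_force'])
save('scene','s13.png');save('wrist','w13.png');print(r.observe()['tool_pos'],r.observe()['wrist_force'])
im=cv2.imread('pics/s13.png');cv2.imwrite('pics/c20.png',cv2.resize(cv2.convertScaleAbs(im[130:250,270:390],alpha=1.5),None,fx=5,fy=5,interpolation=cv2.INTER_CUBIC))
E
```

```text
time: 29.55
tool_pos: [0.5684, 0.0419, 0.2241]
ee_rot: [-179.7, 0.9, -10.1]
wrist_force: [-14.1, -3.3, 38.1]
finger_gap: 0.0169
[-179.71507659    0.87180652  -10.06591801] [0.56840796 0.04190861 0.22407662] [-14.08887243  -3.27531452  38.06591177]
[0.5683491  0.04193191 0.22415387] [-11.46414417  -2.55895211  31.43541857]
```

View pics/c20.png

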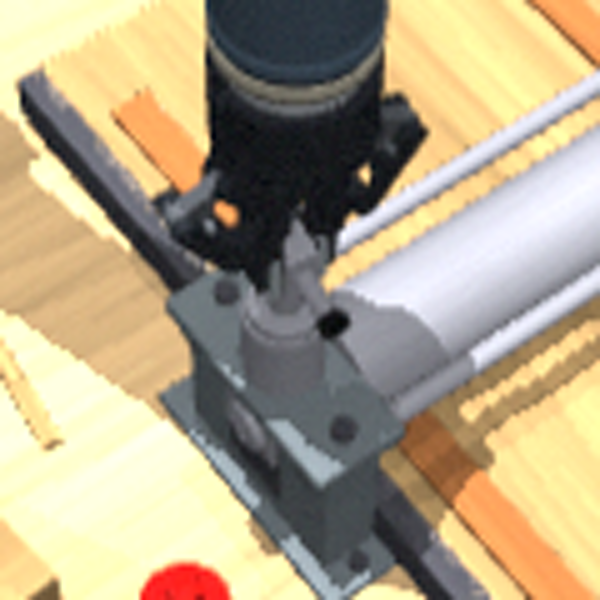

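View pics/w13.png

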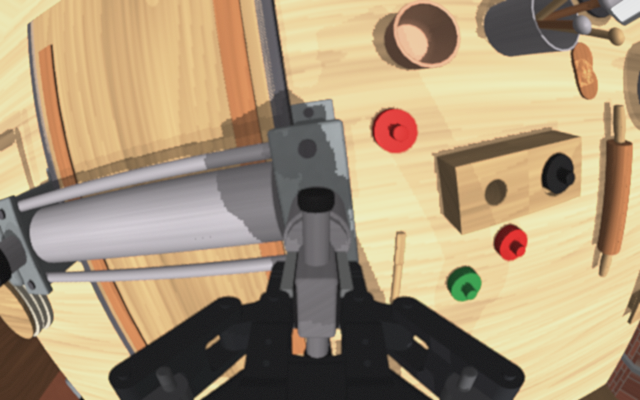

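```bash
python3 - <<'E'
from h import *
o=r.observe();print(o['time'],o['ee_rot'],o['tool_pos'],o['wrist_force'],o['finger_gap'])
im=cv2.imread('pics/w13.png');cv2.imwrite('pics/c21.png',cv2.resize(cv2.convertScaleAbs(im[170:350,260:380],alpha=1.7),None,fx=5,fy=3.3,interpolation=cv2.INTER_CUBIC))
E
```

```text
29.65 [-179.71280166    0.86149806  -10.06406085] [0.5683491  0.04193191 0.22415387] [-11.46414417  -2.55895211  31.43541857] 0.016930861597656152
```

View pics/c21.png

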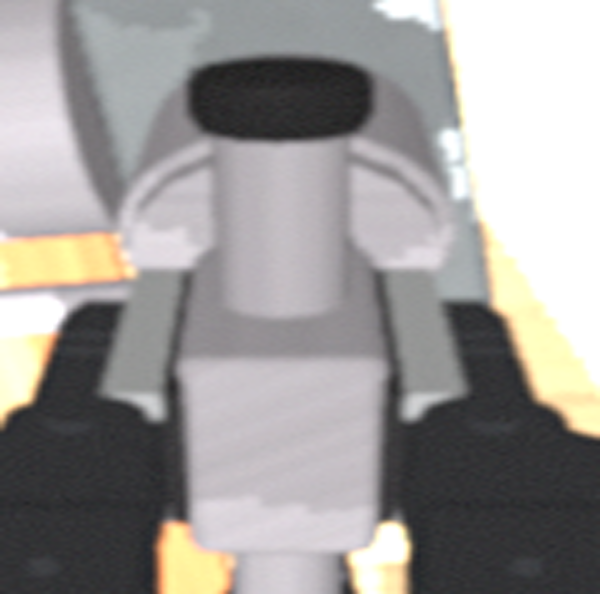

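The collar sits on the hub. TCP height was 36.9 mm above the collar underside in the rest (0.0969 against 0.060), so home should read 0.2239. It reads 0.2241, with about 31 N of push.

```bash
python3 - <<'E'
from h import *
print(r.finish_job())
o=r.observe();print(o['time'],o['tool_pos'],o['wrist_force'],o['finger_gap'])
E
```

```text
the job is handed in; nothing more can be done
None
the job is handed in; nothing more can be done
```

I put the right-hand cap in the rest's pocket and pushed the T-key fully home in the right-hand screw. I then handed the job in at 29.65 s, still gripping and pressing the key.

**Cap:** It was seated level and centred in the last wrist and scene close-ups after I let go. Later wider views still show it in the pocket.

**Key:**
- It went into the slots at about -10° in one push, with no searching turn needed.
- TCP height was 0.2241 m against the 0.2239 m expected when home. The wrist close-up shows the collar on the hub.
- The push was about 31 N, the tilt about 0.9° and the grip setting 100 N. The key did not slip when I pressed harder.

**Checks that disagreed:**
- The wrist camera's first fix on the cap was about 5 mm off the other views. I measured it again before reaching.
- The final TCP x was about 3 mm beyond my estimate of the hub axis, with about 11 N of sideways force. The bore holds the key itself on the axis.
- Fast carrying moves, and my tests in search of a cure, tilted the tool by up to 6.3°. I worked that down to about 2° with vertical strokes before inserting the key.

The left-hand cap and the other things on the table showed no sign of having moved in the pictures. I did not measure them again at the end. The hand-in gave no verdict and no final readings.

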